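# Hang the lift-off guard door on the leak-test cell

### The arm

A 6-joint arm with a two-finger parallel gripper is mounted at the origin on the work surface. World frame = base frame: x ahead of the robot, y to its left, z up, the work surface at z = 0. Lengths are in m, angles in rad, forces in N, time in s.
With the tool pointing down it reaches from about 0.35 to 0.95 m from the base axis. Payload 17.4 kg.
Tool frame: the origin (TCP) lies on the centre line of the jaws, within the pads' length; the fingertips stand env.finger_overhang ahead of it and the grasp point (between the pads) lies 2 mm behind it (env.finger_overhang is the distance from the TCP to the fingertips, in m); z points along the fingers, y is the line along which they close (so a half turn about z gives the same grasp; the last joint's range is limited). The gripper opens to 93 mm and grips with 3 to 60 N. Pads are 15 mm wide; open, the fingers measure 128 mm over their backs; the gripper's body (75 mm by 188 mm) begins 65 mm behind the grasp point.
Start: joints at [1.311, 0.116, 1.442, -0, 1.584, -0.038], TCP at [0.148, 0.658, 0.199] pointing down, gripper open.
Joint ranges: [-2.83, 2.83], [-0.83, 2.19], [0.07, 2.5], [-1.14, 4.28], [0.01, 3], [-2.97, 2.97]. Speed limits (rad/s): [1.89, 1.89, 2.22, 3.14, 3.14, 3.14].

### API

Orientations are given as a rotation vector (axis times angle).
In Python, from rig import env gives the robot as it stands. The module is installed in compiled form; this text tells all that it offers.
- The arm moves only by the shell command python3 -m crank 'ROWS' [FORCE]. ROWS is a JSON object of lists of equal length, an entry for each row: "delta_pos": the shift along the tool's x, y, z in m, a list of three; "rot": the turn, a rotation vector about the tool's x, y, z in degrees, a list of three; "grip": the closure, from -1 (fully open) to 1 (shut). A call has 1 to 5 rows; each row shifts and turns the commanded pose from where the row before left it, along the tool's axes as they then stand; what a row does not reach is not made up. A row lasts 1/12 s, in which the tool goes at most 41.7 mm and 7.16 degrees, less where a joint would pass 70% of its speed; a pose out of reach is approached as far as the arm can. A call with a gripper value outside its range is refused whole. The fingers move at their own pace and stop on an object; FORCE is the grip in N (left out, the last holds). Time passes only in rows, so rows that do not move let the fingers close. It gives the time, the measured TCP pose, the force, the opening and the grip force at its end, in the units of the state.
- env.observe(): the state, without advancing time (a new reading comes with each control period).
- env.snapshot(name): name is "side" or "top" or "wrist"; returns (picture, depth): 384x512x3 uint8, blue, green, red; 384x512 float32, m along the optical axis (not along the pixel's ray), 0 where there is no reading.
- env.camera_model(name): a dict with "intrinsics" (3x3 intrinsics, pixels), "T" (4x4, takes a point from camera to world coordinates). Camera axes: x right, y down, z forward; pixel columns grow to the right and rows downward; lengths in m; the calibration is good to about 2 mm. A picture is of the moment at which its call begins: read the wrist's pose just before it. camera_model takes no time and is no camera call; for the wrist camera it gives the pose at the moment of the call.
- env.close_job(): hands the job in; it is judged then, once.
Trained networks look in the newest picture that a camera, given by its name, has taken for a name from the list of things; names that differ only in an ending like _2 or _b are one class to them, and where a whole thing is asked for, a point or a joint stands for the part that bears it (a point fixed in the world has none). Each returns a list of dicts, best first, with "conf" (0 to 1); they miss things now and then, are a little off and sometimes report something else, mostly with a low value. They report only what shows in the picture. A call takes as long as a camera call.
- env.look_for(camera, target): "position" ([x, y, z] in m, in world coordinates, good to about 4 mm: the middle of the surface that is visible of it).
- env.mark_of(camera, target): "position" ([x, y, z] in m, in world coordinates, good to about 4 mm: a listed point, or the origin of a listed thing).
The state is a dict: "clock": time; "joints": joint angles; "joint_vel": joint speeds; "joint_efforts": joint torques, N m; "tcp_pos": TCP position; "tool_rot": TCP orientation; "ft_force": force on the tool from outside, world axes, zero at the start; "torque": the same for the moment, N m; "opening": opening from 0.0 (shut) to 1.0 (fully open); "finger_force": force on a finger pad.
Only numpy, scipy, OpenCV 4.12 (cv2) and the standard library are available. Lean on these libraries where they do the work, as an engineer would, in place of code of your own. Each camera call takes 0.05 s, during which the arm holds its last target. There are 200 camera calls.

### The job

Lift the yellow guard door out of its blue stand and, holding it upright and pointing straight out from the grey test cell, lower both its knuckles together over the two upright hinge pins until it sits fully down. Then swing the door shut against the rubber bumper on the cell's front and let go. Feel for the pins gently - the hinge was shifted at its last adjustment and the door must never press or knock on the cell or its hinge with more than 25 N in all - and leave the brass fittings, the tray and the oil bottle where they are.

Things in the scene. Friction and masses are not known exactly. Their poses are not given: they have to be found in the camera images.
- cell: Grey-framed leak-test cell with clear panels, fixed, 160 x 160 x 165 mm, open front, gauge at the rear of its roof (60 mm tall, 115 mm or more behind the front edge). Origin: centre of underside, on the table; +x points from open front to back, +y along the front to the hinge side, z up. Front edges at x = -80 mm.
- hinge_nominal (a point): Nominal axis of the two steel hinge pins, at table height: x = -100, y = 85 mm in the cell's frame, axes parallel. The real pins, one above the other, stand up to 6 mm off in x and up to 6 mm off in y: not measured, to be felt or seen.
- pins_level (a point): Same nominal axis, at the height of the upper pin's foot (z = 130 mm). Pins 8 mm thick, 20 mm long, top 3.5 mm tapered to 6 mm. Collar tops (18 mm across), where the knuckles rest, at z = 55 and 130 mm; pin tips at z = 75 and 150. Below each collar top a 12 mm thick arm, 14 mm wide, runs in cell +x to the cell; the -x and +y sides of the pins are free.
- bumper (a point): Where the tip centre of the black rubber bumper on the cell's front stands at the start: x = -97, y = -50, z = 148 mm in the cell's frame. The bumper is a friction buffer, 16 mm across: pressed in +x it gives way at 2.5 N, up to 10 mm, and stays where it is pushed; then it is a hard stop. Shut means the door touches it or has pushed it in.
- leaf: Yellow-framed clear guard door, about 0.32 kg, loose, upright in the stand. Origin: on its knuckle axis, level with its lower edge. x runs from knuckles to free edge, y normal, z up. Panel x = 14 to 152, z = 0 to 150 mm, 6 mm thick. Hung open it points along cell -x; it shuts by turning 90 deg anticlockwise seen from above, to cell -y. Fully down its origin is 25 mm above the table. Turns freely.
- knuckles (a point): On the door's knuckle axis at the underside of the lower knuckle (door z = 30 mm), door axes. Two steel knuckles, square blocks 18 x 18 mm centred on the axis, at door z = 30 to 52 and 105 to 127 mm, with a vertical 10 mm through bore (1 mm clearance round a pin).
- leaf_grip (a point): Grip point in the door's black handle block, at x = 80, y = 0, z = 172 mm in the door's frame. The block: x = 55 to 105 mm, 12 mm thick along y, z = 150 to 190 mm, above the centre of mass (about x = 76). Grasp from above across its thickness.
- leaf_edge (a point): Middle of the door's free edge: x = 152, y = 0, z = 75 mm in the door's frame. Where the shutting door meets the bumper this point is at x = -100 mm in the cell's frame (within 1.5 mm), and at most at -89 mm with the bumper fully in.
- stand: Blue fixed stand, base 120 x 70 x 10 mm, two cheeks up to z = 40 mm leaving an 8 mm slot along x whose floor is at z = 10 mm. Origin: centre of underside; x along the slot, the door's knuckles at its +x end. Lift the door 30 mm straight up to clear the slot.
- valve_a: Bystander: loose brass fitting with a red ring, 28 mm across, 52 mm tall, upright; origin at the centre of its underside.
- valve_b: Bystander: the same kind of brass fitting, to the right of the cell.
- tray: Bystander: blue tray 160 x 220 x 40 mm filled with brass fittings (to 57 mm high), heavy; origin at the centre of its underside.
- oil: Bystander: white plastic oil bottle with red cap, 44 mm across, 110 mm tall; origin at the centre of its underside.

How it is judged:
By the outcome, as a careful person would: the job done as asked, in the order asked, and still so for the second after the job is handed in, with the robot touching nothing.
It also fails if it takes over 64 s, if anything falls off the work surface, if the arm or the gripper's body presses on something with over 40 N, if the wrist force passes 120 N, or if a joint passes its speed limit or range.

## Working session

There is one attempt and no reset: what is moved stays moved. The work goes in short steps, Python scripts to look and compute and a shell command to move; the robot and the scene stay as the last step left them, time stands still between calls to the robot, and variables do not carry over. Pictures are saved under pics/ and viewed, at most 10 in all, crops included, and the job is handed in when it is done.

```bash
mkdir -p pics
python3 - <<'E'
from rig import env
import cv2,numpy as np
s=env.observe();print(s,env.finger_overhang)
for c in("top","side"):
    p,d=env.snapshot(c);cv2.imwrite(f"pics/{c}0.png",p);np.save(f"{c}0.npy",d)
    m=env.camera_model(c);print(c,np.round(m["intrinsics"],1).tolist(),np.round(m["T"],3).tolist())
    for t in("cell","hinge_nominal","pins_level","bumper","leaf","knuckles","leaf_grip","leaf_edge","stand","valve_a","tray","oil"):
        print(c,t,[(np.round(r["position"],4).tolist(),round(r["conf"],2)) for r in env.mark_of(c,t)[:2]])
E
```

```text
{'clock': 0.0, 'joints': array([ 1.31119911e+00,  1.16507713e-01,  1.44227442e+00,  5.10533289e-06,
        1.58399132e+00, -3.78193920e-02]), 'joint_vel': array([-8.30904679e-05, -9.81785745e-04,  6.54381645e-04,  2.53314338e-04,
        1.95357710e-03, -1.35864523e-03]), 'joint_efforts': array([ 1.09147255e-03, -7.21294999e+01, -6.22591567e+01,  7.80502916e-02,
        2.38879264e-02, -8.80649145e-05]), 'tcp_pos': array([0.14843745, 0.65824386, 0.19868486]), 'tool_rot': array([-3.47634208e-01, -3.12211796e+00,  1.83302986e-03]), 'ft_force': array([ 0.95308155, -0.1197021 , -0.6046541 ]), 'torque': array([-0.00508268,  0.00299727,  0.01386498]), 'finger_force': 0.0, 'opening': 0.9975075608244433} 0.017
top [[361.7, 0.0, 252.0], [0.0, 361.7, 195.7], [0.0, 0.0, 1.0]] [[-0.023, -0.993, 0.113, 0.448], [-1.0, 0.023, -0.005, 0.052], [0.002, -0.113, -0.994, 1.273], [0.0, 0.0, 0.0, 1.0]]
top cell [([0.5342, 0.1537, 0.1288], 0.17)]
top hinge_nominal [([0.5313, 0.1544, -0.0024], 0.92)]
top pins_level [([0.5349, 0.1556, 0.131], 0.86), ([0.3878, -0.0521, -0.0031], 0.42)]
top bumper [([0.527, 0.
[... 629 characters left out ...]
 0.1562, 0.1342], 0.72), ([0.6262, 0.0629, -0.0022], 0.59)]
side hinge_nominal [([0.5308, 0.1548, -0.0047], 0.8)]
side pins_level [([0.5866, -0.1823, 0.0424], 0.67), ([0.531, 0.1521, 0.1317], 0.66)]
side bumper []
side leaf [([0.5858, -0.1859, 0.0114], 0.67)]
side knuckles [([0.583, -0.185, 0.0405], 0.63), ([0.3901, -0.0552, 0.0016], 0.16)]
side leaf_grip [([0.5079, -0.2079, 0.1831], 0.69)]
side leaf_edge [([0.4441, -0.2248, 0.0836], 0.83)]
side stand [([0.5005, -0.2047, -0.002], 0.79)]
side valve_a [([0.3899, -0.0561, 0.0015], 0.77), ([0.663, -0.1263, 0.0008], 0.71)]
side tray [([0.7135, -0.2964, -0.0012], 0.69), ([0.6648, -0.1248, -0.0005], 0.46)]
side oil [([0.5731, 0.387, -0.003], 0.79)]
```

View pics/top0.png

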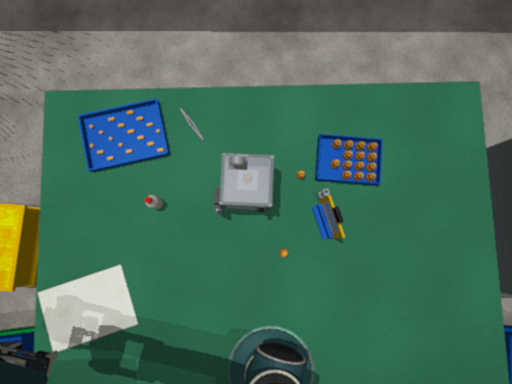

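View pics/side0.png

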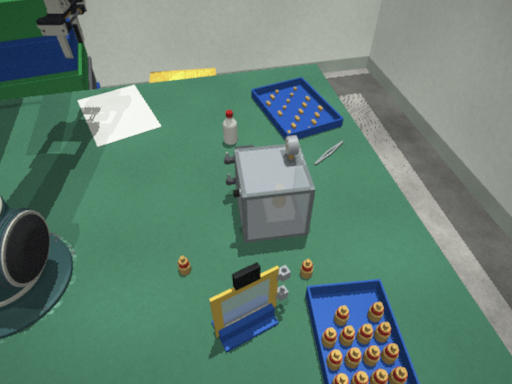

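The top view shows the cell around pixel (245,180), its hinge on the left at (218,205), the stand and door at (330,215), and the tray at (350,160). The side view agrees: the handle is at (246,275), the knuckles at (285,280) and the pins at (230,160–180). Next I'll refine the cell yaw, using the depth image, and the wrist camera offset.

```bash
cat > h.py <<'E'
from rig import env
import cv2,numpy as np
from scipy.spatial.transform import Rotation as R
def cloud(c,d,m=None):
    m=m or env.camera_model(c);K=m["intrinsics"];v,u=np.indices(d.shape)
    P=np.stack([(u-K[0,2])/K[0,0]*d,(v-K[1,2])/K[1,1]*d,d],-1)
    return P@m["T"][:3,:3].T+m["T"][:3,3]
E
python3 - <<'E'
from h import *
for c in("top","side"):
    d=np.load(f"{c}0.npy");P=cloud(c,d)
    m=(abs(P[...,2]-.165)<.006)&(P[...,0]>.5)&(P[...,0]<.8)&(P[...,1]>-.05)&(P[...,1]<.2)&(d>0)
    q=P[m][:,:2].astype(np.float32);r=cv2.minAreaRect(q);print(c,len(q),r,P[m][:,2].mean())
    m=(P[...,2]>.150)&(P[...,2]<.21)&(abs(P[...,0]-.51)<.09)&(abs(P[...,1]+.205)<.08)&(d>0)
    q=P[m];print(len(q),q.mean(0),q[:,2].max());
    m2=(P[...,2]>.03)&(P[...,2]<.21)&(abs(P[...,0]-.51)<.1)&(abs(P[...,1]+.205)<.08)&(d>0)
    q=P[m2][:,:2];u,s,vt=np.linalg.svd(q-q.mean(0),full_matrices=False);print("door dir",np.degrees(np.arctan2(vt[0,1],vt[0,0])))
m=env.camera_model("wrist");s=env.observe();A=R.from_rotvec(s["tool_rot"]).as_matrix()
print("cam in tool",np.round(A.T@(m["T"][:3,3]-s["tcp_pos"]),3),np.round(A.T@m["T"][:3,:3],3).tolist(),m["intrinsics"][0,0]); print(np.round(A,3).tolist())
E
```

```text
top 2576 ((0.6243633031845093, 0.07072515040636063), (0.18084023892879486, 0.17128504812717438), 84.2824478149414) 0.1649884027158056
193 [ 0.50804595 -0.20805891  0.17822563] 0.20279714398741033
door dir -164.146002614166
side 3436 ((0.6259390115737915, 0.07362714409828186), (0.1815309375524521, 0.16310496628284454), 85.73684692382812) 0.16593281008398097
823 [ 0.50542573 -0.21095373  0.17630585] 0.20344142897370432
door dir -163.11252414609248
cam in tool [ 0.073 -0.    -0.185] [[0.0, -0.965, -0.264], [1.0, 0.0, 0.001], [-0.001, -0.264, 0.965]] 324.1563820945488
[[-0.976, 0.22, -0.0], [0.22, 0.976, -0.0], [0.0, -0.0, -1.0]]
```

```bash
python3 -m crank '{"delta_pos":[[-0.029,-0.03,0],[-0.029,-0.03,0],[-0.029,-0.03,0],[-0.029,-0.03,0],[-0.029,-0.03,0]],"rot":[[0,0,0],[0,0,0],[0,0,0],[0,0,0],[0,0,0]],"grip":[-1,-1,-1,-1,-1]}'
python3 -m crank '{"delta_pos":[[-0.029,-0.03,0],[-0.029,-0.03,0],[-0.029,-0.03,0],[-0.029,-0.03,0],[-0.029,-0.03,0]],"rot":[[0,0,0],[0,0,0],[0,0,0],[0,0,0],[0,0,0]],"grip":[-1,-1,-1,-1,-1]}'
python3 -m crank '{"delta_pos":[[-0.029,-0.03,0],[-0.029,-0.03,0],[-0.029,-0.03,0],[-0.029,-0.03,0]],"rot":[[0,0,0],[0,0,0],[0,0,0],[0,0,0]],"grip":[-1,-1,-1,-1]}'
for i in 1 2 3 4; do python3 -m crank '{"delta_pos":[[0,0,0],[0,0,0],[0,0,0],[0,0,0],[0,0,0]],"rot":[[0,0,7.15],[0,0,7.15],[0,0,7.15],[0,0,7.15],[0,0,7.15]],"grip":[-1,-1,-1,-1,-1]}' >/dev/null; done
python3 -m crank '{"delta_pos":[[0,0,0],[0,0,0],[0,0,0],[0,0,0],[0,0,0]],"rot":[[0,0,7.15],[0,0,7.15],[0,0,7.15],[0,0,7.15],[0,0,0]],"grip":[-1,-1,-1,-1,-1]}'
python3 - <<'E'
from h import *
s=env.observe();A=R.from_rotvec(s["tool_rot"]).as_matrix();print(s["clock"],s["tcp_pos"],np.degrees(np.arctan2(A[1,0],A[0,0])),s["joints"],A[:,2],s["ft_force"])
m=env.camera_model("wrist");p,d=env.snapshot("wrist");cv2.imwrite("pics/w1.png",p);np.savez("w1.npz",d=d,p=p,T=m["T"],K=m["intrinsics"],tcp=s["tcp_pos"],A=A)
for t in("pins_level","hinge_nominal","bumper"): print(t,env.mark_of("wrist",t)[:2])
E
```

```text
clock: 1.72
tcp_pos: [0.2573, 0.4788, 0.1994]
tool_rot: [0.347, 3.122, 0.0]
ft_force: [1.3, 0.1, 0.1]
opening: 0.998
finger_force: 0.0
clock: 2.13
tcp_pos: [0.3656, 0.3007, 0.1997]
tool_rot: [0.347, 3.122, 0.001]
ft_force: [0.8, -0.1, 0.5]
opening: 1.0
finger_force: 0.0
clock: 2.47
tcp_pos: [0.4523, 0.1581, 0.1999]
tool_rot: [0.348, 3.121, 0.001]
ft_force: [0.2, 0.6, -0.2]
opening: 0.999
finger_force: 0.0
clock: 4.55
tcp_pos: [0.4517, 0.1601, 0.1996]
tool_rot: [-3.139, 0.128, -0.0]
ft_force: [-0.4, -0.1, 0.2]
opening: 0.998
finger_force: 0.0
4.55 [0.45171971 0.16012743 0.19956069] -4.684218264098478 [ 2.87469503e-01 -3.20618611e-01  1.84536063e+00 -5.60297601e-05
  1.61663335e+00  1.94001829e+00] [ 2.24238861e-04  7.93224917e-06 -9.99999975e-01] [-0.39184856 -0.11030682  0.23947823]
pins_level [{'position': [0.5304, 0.157, 0.1271], 'conf': 0.66}]
hinge_nominal []
bumper [{'position': [0.5268, 0.02, 0.1482], 'conf': 0.84}]
```

View pics/w1.png

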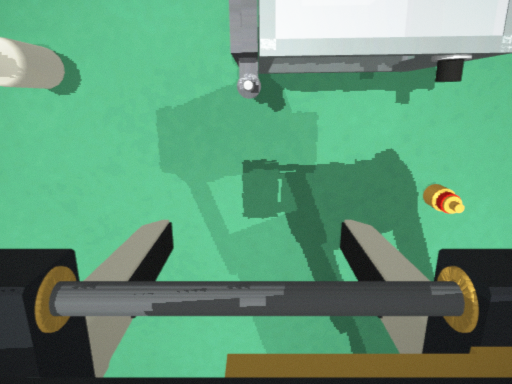

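The wrist view shows the upper pin's tip at about (249,85), the roof front edge at row ~52, the bumper at (450,68) and a fitting at (445,200). I'll measure the pin and the front edge precisely.

```bash
cat >> h.py <<'E'
def ray(u,v,z,w):
    K,T=w["K"],w["T"];d=T[:3,:3]@np.array([(u-K[0,2])/K[0,0],(v-K[1,2])/K[1,1],1.]);return T[:3,3]+d*(z-T[2,3])/d[2]
E
python3 - <<'E'
from h import *
w=np.load("w1.npz");p=w["p"];d=w["d"];g=cv2.cvtColor(p,6)
m=dict(intrinsics=w["K"],T=w["T"]);P=cloud("w",d,m)
print(np.round(P[78:96:2,238:262:3,2],3))
sub=g[76:96,238:262].astype(float)
b=(sub>170);ys,xs=np.nonzero(b);print("bright c",xs.mean()+238,ys.mean()+76,b.sum())
print(ray(xs.mean()+238,ys.mean()+76,.150,w))
# roof front edge from depth
e=[]
for u in range(275,440,3):
    col=P[20:75,u,2];r=np.nonzero(abs(col-.165)<.006)[0]
    if len(r): e.append((u,r.max()+20.5))
e=np.array(e);print(e[::10].tolist())
q=np.array([ray(u,v,.165,w)[:2] for u,v in e]);k=np.polyfit(q[:,1],q[:,0],1);res=q[:,0]-np.polyval(k,q[:,1]);print("edge yaw deg",np.degrees(np.arctan(-k[0])),res.std(),k, P[20:50,300:450,2].mean())
gy=[]
G=cv2.GaussianBlur(g,(3,3),0).astype(float)
for u in range(275,435,4): gy.append((u, 40+np.argmin(np.diff(G[40:62,u]))+.5))
print(gy[::5])
c=cv2.resize(p[20:110,200:500],None,fx=2.6,fy=2.6,interpolation=cv2.INTER_CUBIC);cv2.imwrite("pics/w1c.png",c)
E
```

```text
[[-0.     0.129  0.13   0.131  0.131  0.131  0.13  -0.   ]
 [-0.002  0.131  0.13   0.149  0.148  0.129  0.129  0.131]
 [ 0.13   0.131  0.147  0.385  0.15   0.146  0.13   0.13 ]
 [ 0.132  0.131  0.15   0.15   0.151  0.148  0.13   0.131]
 [ 0.13   0.13   0.149  0.149  0.15   0.147  0.129  0.129]
 [ 0.131  0.13   0.148  0.15   0.15   0.146  0.13   0.129]
 [ 0.13   0.13   0.131  0.147  0.147  0.131  0.13   0.13 ]
 [-0.     0.132  0.129  0.131  0.131  0.129  0.13   0.124]
 [-0.001  0.129  0.132  0.13   0.13   0.13   0.13  -0.002]]
bright c 246.7828947368421 81.8157894736842 152
[0.53619559 0.15976474 0.15      ]
[[275.0, 56.5], [305.0, 56.5], [335.0, 56.5], [365.0, 55.5], [395.0, 55.5], [425.0, 54.5]]
edge yaw deg -3.9245150107072915 0.00017493210564567828 [0.06860303 0.53957571] 0.16604867171631754
[(275, np.float64(55.5)), (295, np.float64(55.5)), (315, np.float64(54.5)), (335, np.float64(54.5)), (355, np.float64(54.5)), (375, np.float64(53.5)), (395, np.float64(53.5)), (415, np.float64(53.5))]
```

View pics/w1c.png

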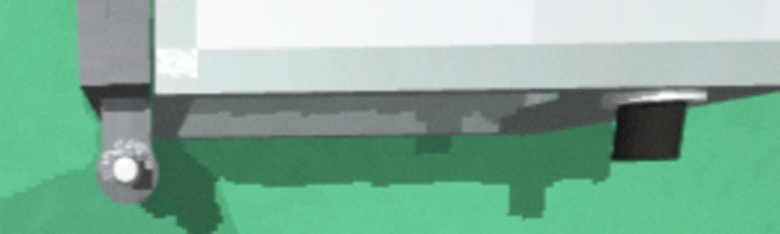

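The crop shows the bright pin tip at (125,170), which is (248.1,85.4) in the full picture. The collar surrounds it, and the black bumper sits at right, (650,130). I'll take the pin centroid from depth and then go for the door.

Run:
```python
from h import *
w=np.load("w1.npz");d=w["d"];P=cloud("w",d,dict(intrinsics=w["K"],T=w["T"]))
Z=P[70:100,232:266,2]
for lo,hi,z in((.1425,.156,.1485),(.124,.156,.132)):
    m=(Z>lo)&(Z<hi);n,l,st,c=cv2.connectedComponentsWithStats(m.astype(np.uint8));i=1+np.argmax(st[1:,4]);u,v=c[i]+[232,70];print(st[i],u,v,ray(u,v,z,w))
for uv in((248.1,85.4),):
  q=ray(*uv,.15,w);print("pin",q,"in tool",w["A"].T@(q-w["tcp"]))
yaw=np.radians(-4.0);Rc=np.array([[np.cos(yaw),-np.sin(yaw)],[np.sin(yaw),np.cos(yaw)]])
cor=ray(259.6,56.2,.165,w)[:2];print("corner",cor,"nominal hinge",cor+Rc@[-.02,.005],"pin offset cell",Rc.T@(q[:2]-cor)-[-.02,.005])
```

```text
[ 11   9  11  12 104] 248.21153846153845 84.92307692307692 [0.5341297  0.15899459 0.1485    ]
[  5   0  24  29 562] 248.5658362989324 83.43950177935943 [0.53574663 0.15899529 0.132     ]
pin [0.53376859 0.15906685 0.15      ] in tool [ 0.08185039 -0.0056421   0.04957908]
corner [0.55025269 0.14992514] nominal hinge [0.53065019 0.15630809] pin offset cell [0.00291836 0.00296957]
```

```bash
python3 -m crank '{"delta_pos":[[0.0085,0.0363,-0.01],[0.0085,0.0363,-0.01],[0.0085,0.0363,-0.01],[0.0085,0.0363,-0.01],[0.0085,0.0363,-0.01]],"rot":[[0,0,0],[0,0,0],[0,0,0],[0,0,0],[0,0,0]],"grip":[-1,-1,-1,-1,-1]}'
python3 -m crank '{"delta_pos":[[0.0085,0.0363,0],[0.0085,0.0363,0],[0.0085,0.0363,0],[0.0085,0.0363,0],[0.0085,0.0363,0]],"rot":[[0,0,0],[0,0,0],[0,0,0],[0,0,0],[0,0,0]],"grip":[-1,-1,-1,-1,-1]}'
python3 -m crank '{"delta_pos":[[0,0,0],[0,0,0],[0,0,0],[0,0,0],[0,0,0]],"rot":[[0,0,-6.7],[0,0,-6.7],[0,0,-6.7],[0,0,0],[0,0,0]],"grip":[-1,-1,-1,-1,-1]}'
python3 - <<'E'
from h import *
s=env.observe();A=R.from_rotvec(s["tool_rot"]).as_matrix();print(s["clock"],s["tcp_pos"],np.degrees(np.arctan2(A[1,0],A[0,0])),s["joints"],s["ft_force"])
m=env.camera_model("wrist");p,d=env.snapshot("wrist");cv2.imwrite("pics/w2.png",p);np.savez("w2.npz",d=d,p=p,T=m["T"],K=m["intrinsics"],tcp=s["tcp_pos"],A=A)
for t in("leaf_grip","knuckles","leaf_edge"): print(t,env.mark_of("wrist",t)[:2])
P=cloud("w",d,dict(intrinsics=m["intrinsics"],T=m["T"]))
k=(d>0)&(abs(P[...,2]-.2)<.008)&(abs(P[...,0]-.506)<.05)&(abs(P[...,1]+.209)<.04)
print("handle",k.sum(),cv2.minAreaRect(P[k][:,:2].astype(np.float32)),P[k].mean(0))
E
```

```text
clock: 5.17
tcp_pos: [0.4803, -0.0257, 0.2502]
tool_rot: [3.14, -0.113, 0.001]
ft_force: [0.2, -0.5, -0.0]
opening: 0.998
finger_force: 0.0
clock: 5.58
tcp_pos: [0.5091, -0.2102, 0.2495]
tool_rot: [3.139, -0.114, 0.0]
ft_force: [0.2, 0.9, 0.9]
opening: 1.008
finger_force: 0.0
clock: 6.0
tcp_pos: [0.5092, -0.2082, 0.2494]
tool_rot: [3.112, 0.429, -0.0]
ft_force: [-0.1, -0.8, -1.0]
opening: 1.001
finger_force: 0.0
6.0 [ 0.50922517 -0.2082342   0.24944165] 15.683187289891364 [-4.34532680e-01 -1.65485175e-01  1.63780796e+00 -1.68581945e-05
  1.66928796e+00  8.62538733e-01] [-0.13810093 -0.84210249 -1.04352638]
leaf_grip [{'position': [0.5074, -0.2134, 0.182], 'conf': 0.86}]
knuckles [{'position': [0.5875, -0.1868, 0.0376], 'conf': 0.7}]
leaf_edge [{'position': [0.502, -0.212, 0.0015], 'conf': 0.62}]
handle 995 ((0.5095812082290649, -0.20852836966514587), (0.04978979751467705, 0.0114983431994915), 15.884259223937988) [ 0.51092539 -0.20831161  0.19994841]
```

View pics/w2.png

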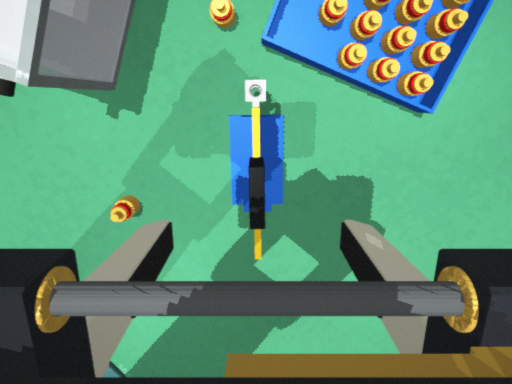

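The view shows the handle centred at (257,192) under the jaws and the upper knuckle with its bore at (255,91). Handle and TCP agree to 0.5 mm and 0.2°, so I'll grasp now.

```bash
python3 -m crank '{"delta_pos":[[0,0,0.03],[0,0,0.025],[0,0,0.0144],[0,0,0],[0,0,0]],"rot":[[0,0,0],[0,0,0],[0,0,0],[0,0,0],[0,0,0]],"grip":[-1,-1,-1,-1,-1]}'
python3 -m crank '{"delta_pos":[[0,0,0],[0,0,0],[0,0,0],[0,0,0],[0,0,0]],"rot":[[0,0,0],[0,0,0],[0,0,0],[0,0,0],[0,0,0]],"grip":[1,1,1,1,1]}' 40
python3 -m crank '{"delta_pos":[[0,0,0],[0,0,0],[0,0,0],[0,0,0],[0,0,0]],"rot":[[0,0,0],[0,0,0],[0,0,0],[0,0,0],[0,0,0]],"grip":[1,1,1,1,1]}'
python3 -m crank '{"delta_pos":[[0,0,0],[0,0,0],[0,0,0],[0,0,0],[0,0,0]],"rot":[[0,0,0],[0,0,0],[0,0,0],[0,0,0],[0,0,0]],"grip":[1,1,1,1,1]}'
```

```text
clock: 6.62
tcp_pos: [0.5092, -0.2081, 0.1803]
tool_rot: [-3.112, -0.431, 0.001]
ft_force: [-0.6, 0.2, 0.6]
opening: 0.998
finger_force: 0.0
clock: 7.03
tcp_pos: [0.5094, -0.2083, 0.1806]
tool_rot: [3.111, 0.431, 0.001]
ft_force: [0.7, 0.6, 0.7]
opening: 0.692
finger_force: 0.0
clock: 7.45
tcp_pos: [0.5092, -0.2082, 0.18]
tool_rot: [-3.112, -0.432, 0.0]
ft_force: [-0.1, -0.6, 0.2]
opening: 0.333
finger_force: 0.0
clock: 7.87
tcp_pos: [0.5097, -0.2084, 0.181]
tool_rot: [3.111, 0.431, 0.002]
ft_force: [1.7, 0.6, 6.9]
opening: 0.013
finger_force: 3.7
```

```bash
python3 -m crank '{"delta_pos":[[0,0,0],[0,0,0]],"rot":[[0,0,0],[0,0,0]],"grip":[1,1]}'
python3 - <<'E'
from h import *
s=env.observe();print(s["opening"],s["finger_force"],s["ft_force"],s["torque"])
p,d=env.snapshot("wrist");q,e=env.snapshot("side")
c=cv2.resize(q[230:360,180:320],(560,520),interpolation=cv2.INTER_CUBIC)
cv2.imwrite("pics/w3.png",np.hstack([p[:,130:370],np.ascontiguousarray(cv2.resize(c,(413,384)))]))
E
```

```text
clock: 8.03
tcp_pos: [0.5097, -0.2084, 0.1811]
tool_rot: [3.111, 0.432, 0.002]
ft_force: [0.5, -0.9, 7.5]
opening: 0.006
finger_force: 3.3
0.005532052698866159 3.285286584869027 [ 0.50705223 -0.85796016  7.4516089 ] [ 0.02302774  0.03935733 -0.01809362]
```

View pics/w3.png

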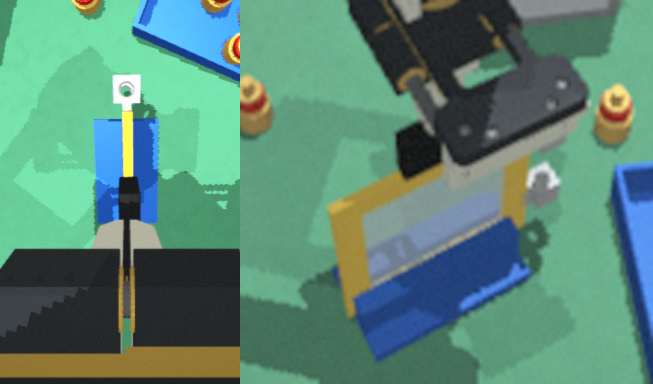

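The picture shows the fingers nearly closed behind the visible part of the handle, and a reading of 0.006 doesn't fit a 12 mm block. I'll check with depth.

Run:
```python
from h import *
m=env.camera_model("wrist");s=env.observe();A=R.from_rotvec(s["tool_rot"]).as_matrix()
p,d=env.snapshot("wrist");P=cloud("w",d,m);np.savez("w3.npz",d=d,p=p,T=m["T"],K=m["intrinsics"],tcp=s["tcp_pos"],A=A)
Q=(P-s["tcp_pos"])@A
np.set_printoptions(linewidth=200,suppress=True)
print("tool x,y,z along col 257");
for v in range(70,384,8): print(v,np.round(Q[v,[235,245,252,257,262,270,280],2]*1000).astype(int), np.round(Q[v,257,:]*1000).astype(int), p[v,257])
for t in("leaf_grip","knuckles"): print(t,env.mark_of("wrist",t)[:2])
```

```text
tool x,y,z along col 257
70 [182 181 181 181 181 181 181] [102   1 181] [169 226 116]
78 [181  45  43  45  45 181 180] [86  1 45] [255 255 255]
86 [181  44 119 129  63 180 181] [ 84   1 129] [170 177 163]
94 [181  44 180 180  45 181 180] [ 77   1 180] [ 87 120  59]
102 [181  44  45  45  44 181 181] [71  1 45] [254 254 254]
110 [181 182 180  45 181 182 181] [65  1 45] [224 241 244]
118 [182 181 182  21  22 182 181] [61  1 21] [ 89 254 255]
126 [171 141 165  21  21 141 171] [57  1 21] [ 88 254 255]
134 [171 141 156  21  20 143 171] [52  1 21] [ 86 254 255]
142 [171 140 145  21  22 141 171] [46  1 21] [ 81 254 255]
150 [170 142 141  23  21 141 171] [41  1 23] [ 79 254 255]
158 [170 141 141  21  21 141 171] [36  1 21] [ 81 254 255]
166 [172 141 142  22  22 141 171] [31  1 22] [ 76 254 255]
174 [172 142 140  21  21 143 170] [26  1 21] [ 70 254 255]
182 [172 142   5   5   3 142 169] [24  1  5] [24 26 25]
190 [172 140 -13 -13 -13 141 172] [ 24   1 -13] [26 26 25]
198 [171 141 -18 -20 -19 -18 172] [ 22   1 -20] [51 53 51]
206 [170 141 -19 -19 -19 -19 170] [ 17   1 -19] [27 28 24]
214 [171 14
[... 902 characters left out ...]
 [-127 -127 -124  180 -123 -127 -127] [-219    1  180] [106 144  71]
334 [-127 -127  180  181 -100 -126 -127] [-232    1  181] [106 144  73]
342 [-127 -128  181  180  -99 -128 -126] [-244    1  180] [105 147  72]
350 [-128 -127  181 -129 -128 -129 -129] [  23    1 -129] [ 56 122 150]
358 [-130 -131 -130 -130 -131 -131 -130] [  22    1 -130] [ 53 119 148]
366 [-134 -133 -132 -133 -134 -132 -132] [  22    1 -133] [ 52 119 149]
374 [-134 -134 -134 -134 -134 -135 -134] [  22    1 -134] [ 49 118 145]
382 [-137 -138 -138 -139 -137 -137 -137] [  25    1 -139] [34 30 28]
leaf_grip [{'position': [0.5094, -0.2145, 0.1808], 'conf': 0.87}]
knuckles [{'position': [0.5901, -0.1864, 0.0384], 'conf': 0.75}]
```

Run:
```python
import cv2
from rig import env
p,d=env.snapshot("wrist")
cv2.imwrite("pics/w4.png",cv2.resize(p[150:384,170:350],None,fx=2.5,fy=2.5,interpolation=cv2.INTER_CUBIC))
```

```text
(no output)
```

View pics/w4.png

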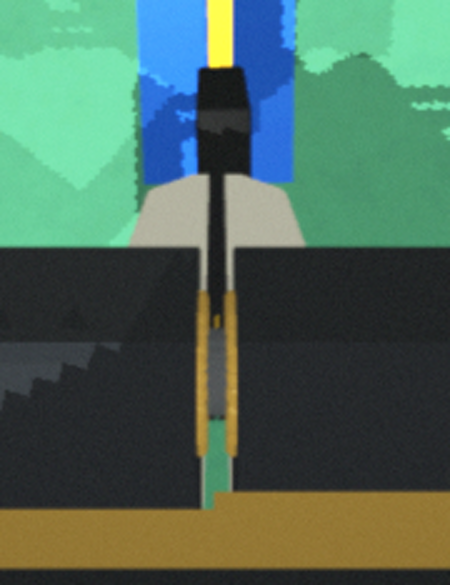

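Run:
```python
from h import *
np.set_printoptions(linewidth=200,suppress=True)
for f in("w1","w2","w3"):
    w=np.load(f+".npz");Q=(cloud("w",w["d"],dict(intrinsics=w["K"],T=w["T"]))-w["tcp"])@w["A"]*1000
    k=(w["d"]>0)&(Q[...,2]<15)&(Q[...,2]>-60)&(abs(Q[...,1])<75)&(abs(Q[...,0])<12)
    if f=="w3": k&=abs(Q[...,1]-1)>7
    q=Q[k];print(f,len(q),"zmax",np.percentile(q[:,2],[50,90,98,100]))
    for lo in range(-60,20,10):
        b=q[(q[:,2]>=lo)&(q[:,2]<lo+10)]
        if len(b): print(lo,len(b),"x",b[:,0].min().round(),b[:,0].max().round(),"|y|",abs(b[:,1]).min().round(),abs(b[:,1]).max().round())
```

```text
w1 3650 zmax [-44.03930278 -26.21348657 -20.89244412 -18.24592501]
-60 1200 x -7.0 11.0 |y| 46.0 63.0
-50 1010 x -7.0 11.0 |y| 46.0 62.0
-40 813 x -7.0 10.0 |y| 46.0 61.0
-30 591 x -8.0 10.0 |y| 46.0 60.0
-20 36 x -7.0 10.0 |y| 46.0 53.0
w2 3647 zmax [-44.06215258 -26.20666948 -20.99233858 -18.43242596]
-60 1184 x -7.0 11.0 |y| 46.0 63.0
-50 1015 x -7.0 11.0 |y| 46.0 62.0
-40 814 x -8.0 10.0 |y| 46.0 61.0
-30 603 x -7.0 10.0 |y| 46.0 60.0
-20 31 x -7.0 10.0 |y| 46.0 53.0
w3 843 zmax [-42.47148597 -28.82561872 -24.93672217 -21.96121386]
-60 184 x 8.0 10.0 |y| 6.0 16.0
-50 307 x 9.0 10.0 |y| 6.0 16.0
-40 241 x 9.0 11.0 |y| 6.0 16.0
-30 111 x 9.0 10.0 |y| 6.0 15.0
```

The measurement explains it: in every view, open or closed, the fingertips lie about 20 mm *behind* the reported TCP, not 17 mm ahead. The reported tool point is therefore ~37 mm too far forward, and the fingers closed on top of the handle. I'll open, back off, and go 37 mm deeper.

```bash
python3 -m crank '{"delta_pos":[[0,0,-0.003],[0,0,-0.007],[0,0,0],[0,0,0],[0,0,0]],"rot":[[0,0,0],[0,0,0],[0,0,0],[0,0,0],[0,0,0]],"grip":[-0.3,-0.3,-0.3,-0.3,-0.3]}' 40
python3 -m crank '{"delta_pos":[[0,0,0],[0,0,0],[0,0,0],[0,0,0],[0,0,0]],"rot":[[0,0,0],[0,0,0],[0,0,0],[0,0,0],[0,0,0]],"grip":[-0.3,-0.3,-0.3,-0.3,-0.3]}'
python3 - <<'E'
from h import *
m=env.camera_model("wrist");s=env.observe();A=R.from_rotvec(s["tool_rot"]).as_matrix()
p,d=env.snapshot("wrist");Q=(cloud("w",d,m)-s["tcp_pos"])@A*1000
print(s["tcp_pos"],s["opening"],s["ft_force"])
k=(d>0)&(abs(Q[...,2]+10)<6)&(abs(Q[...,0])<40)&(abs(Q[...,1])<15)
print("handle",cv2.minAreaRect(Q[k][:,:2].astype(np.float32)),Q[k][:,2].mean())
k=(d>0)&(Q[...,2]>-60)&(Q[...,2]<-22)&(abs(Q[...,0])<12)&(abs(Q[...,1])<60);print("fingers y",[Q[k][:,1][Q[k][:,1]<0].max(),Q[k][:,1][Q[k][:,1]>0].min()],Q[k][:,2].max())
E
```

```text
clock: 8.75
tcp_pos: [0.5092, -0.2082, 0.19]
tool_rot: [-3.112, -0.432, 0.0]
ft_force: [0.1, -0.5, 0.6]
opening: 0.313
finger_force: 0.0
clock: 9.17
tcp_pos: [0.5092, -0.2082, 0.19]
tool_rot: [-3.112, -0.432, 0.0]
ft_force: [-1.3, -0.5, 0.7]
opening: 0.637
finger_force: 0.0
[ 0.50920794 -0.20821067  0.1899828 ] 0.6368851725171134 [-1.3383686  -0.4706021   0.67235298]
handle ((0.12631988525390625, 0.5621867179870605), (12.004525184631348, 50.02409744262695), 89.23169708251953) -9.935837408589986
fingers y [np.float64(-28.739993568764458), np.float64(29.69030416290209)] -22.018736033491606
```

```bash
python3 -m crank '{"delta_pos":[[0,0,0.02],[0,0,0.015],[0,0,0.008],[0,0,0.004],[0,0,0]],"rot":[[0,0,0],[0,0,0],[0,0,0],[0,0,0],[0,0,0]],"grip":[-0.3,0,0.3,0.5,1]}'
python3 -m crank '{"delta_pos":[[0,0,0],[0,0,0],[0,0,0],[0,0,0],[0,0,0]],"rot":[[0,0,0],[0,0,0],[0,0,0],[0,0,0],[0,0,0]],"grip":[1,1,1,1,1]}'
python3 -m crank '{"delta_pos":[[0,0,0],[0,0,0],[0,0,0]],"rot":[[0,0,0],[0,0,0],[0,0,0]],"grip":[1,1,1]}'
python3 -m crank '{"delta_pos":[[0,0,-0.002],[0,0,-0.005],[0,0,0],[0,0,0]],"rot":[[0,0,0],[0,0,0],[0,0,0],[0,0,0]],"grip":[1,1,1,1]}'
```

```text
clock: 9.63
tcp_pos: [0.5088, -0.2081, 0.142]
tool_rot: [-3.111, -0.431, 0.002]
ft_force: [0.4, 0.9, -0.7]
opening: 0.417
finger_force: 0.0
clock: 10.05
tcp_pos: [0.5094, -0.2084, 0.1436]
tool_rot: [3.111, 0.431, 0.001]
ft_force: [0.4, -0.8, 3.3]
opening: 0.128
finger_force: 40.0
clock: 10.3
tcp_pos: [0.5094, -0.2083, 0.1436]
tool_rot: [3.111, 0.432, 0.001]
ft_force: [-0.9, 0.5, 5.8]
opening: 0.126
finger_force: 40.0
clock: 10.63
tcp_pos: [0.5092, -0.2082, 0.1502]
tool_rot: [-3.112, -0.432, -0.0]
ft_force: [0.6, -0.3, -1.9]
opening: 0.125
finger_force: 40.0
```

```bash
python3 -m crank '{"delta_pos":[[0,0,-0.012],[0,0,-0.015],[0,0,-0.015],[0,0,-0.015],[0,0,-0.01]],"rot":[[0,0,0],[0,0,0],[0,0,0],[0,0,0],[0,0,0]],"grip":[1,1,1,1,1]}'
python3 -m crank '{"delta_pos":[[-0.022,-0.006,0],[-0.022,-0.006,0],[-0.022,-0.006,0],[-0.022,-0.006,0],[-0.022,-0.006,0]],"rot":[[0,0,0],[0,0,0],[0,0,0],[0,0,0],[0,0,0]],"grip":[1,1,1,1,1]}'
python3 -m crank '{"delta_pos":[[0.0071,-0.0253,0],[0.0071,-0.0253,0],[0.0071,-0.0253,0],[0.0071,-0.0253,0],[0.0071,-0.0253,0]],"rot":[[0,0,0],[0,0,0],[0,0,0],[0,0,0],[0,0,0]],"grip":[1,1,1,1,1]}'
python3 -m crank '{"delta_pos":[[0.0071,-0.0253,0],[0.0071,-0.0253,0],[0.0071,-0.0253,0],[0.0071,-0.0253,0],[0.0071,-0.0253,0]],"rot":[[0,0,0],[0,0,0],[0,0,0],[0,0,0],[0,0,0]],"grip":[1,1,1,1,1]}'
python3 -m crank '{"delta_pos":[[0.0071,-0.0253,0],[0.0071,-0.0253,0],[0.0071,-0.0253,0],[0.0071,-0.0253,0],[0,0,0]],"rot":[[0,0,0],[0,0,0],[0,0,0],[0,0,0],[0,0,0]],"grip":[1,1,1,1,1]}'
python3 -m crank '{"delta_pos":[[0,0,0],[0,0,0],[0,0,0],[0,0,0],[0,0,0]],"rot":[[0,0,4.9],[0,0,4.9],[0,0,4.9],[0,0,4.9],[0,0,0]],"grip":[1,1,1,1,1]}'
python3 - <<'E'
from h import *
m=env.camera_model("wrist");s=env.observe();A=R.from_rotvec(s["tool_rot"]).as_matrix()
p,d=env.snapshot("wrist");np.savez("w5.npz",d=d,p=p,T=m["T"],K=m["intrinsics"],tcp=s["tcp_pos"],A=A);cv2.imwrite("pics/w5.png",p)
print(s["tcp_pos"],np.degrees(np.arctan2(A[1,0],A[0,0])),s["opening"],s["ft_force"],s["torque"])
P=cloud("w",d,m);Q=(P-s["tcp_pos"])@A*1000
for n,z0,hx in(("knuckle",14,(60,110)),("panel",-9,(25,75)),("handle",-56,(5,40))):
    pass
k=(d>0)&(Q[...,0]>0)&(Q[...,0]<110)&(abs(Q[...,1])<14)&(Q[...,2]>-70)&(Q[...,2]<30)
h,e=np.histogram(Q[k][:,2],bins=range(-70,31,4));print([(int(a),int(b)) for a,b in zip(e,h) if b>15])
E
```

```text
clock: 11.05
tcp_pos: [0.5097, -0.2083, 0.2203]
tool_rot: [3.111, 0.431, 0.004]
ft_force: [0.2, -0.7, -1.8]
opening: 0.125
finger_force: 40.0
clock: 11.47
tcp_pos: [0.3943, -0.2091, 0.2179]
tool_rot: [3.111, 0.432, 0.001]
ft_force: [0.5, -0.2, -1.8]
opening: 0.125
finger_force: 40.0
clock: 11.88
tcp_pos: [0.3947, -0.0768, 0.2182]
tool_rot: [3.112, 0.431, 0.002]
ft_force: [0.8, 0.1, -3.1]
opening: 0.126
finger_force: 40.0
clock: 12.3
tcp_pos: [0.3944, 0.0548, 0.2182]
tool_rot: [-3.112, -0.432, -0.002]
ft_force: [-0.3, 0.5, -2.1]
opening: 0.126
finger_force: 40.0
clock: 12.72
tcp_pos: [0.3941, 0.1619, 0.2179]
tool_rot: [-3.11, -0.436, -0.001]
ft_force: [1.1, 0.5, -2.3]
opening: 0.126
finger_force: 40.0
clock: 13.13
tcp_pos: [0.3945, 0.1584, 0.2179]
tool_rot: [-3.139, 0.111, -0.001]
ft_force: [0.2, 0.5, -2.1]
opening: 0.13
finger_force: 40.0
[0.39448962 0.15842155 0.21789329] -4.0538579436732824 0.12987689068567698 [ 0.18769862  0.47836471 -2.13938084] [ 2.24212066e-05  2.11204349e-01 -3.39986140e-02]
[(-70, 168), (-66, 129), (-62, 148), (-58, 1631), (-54, 225), (-50, 204), (-46, 182), (-42, 171), (-38, 154), (-34, 139), (-30, 139), (-26, 112), (-22, 84), (-18, 937), (2, 66), (6, 836)]
```

View pics/w5.png

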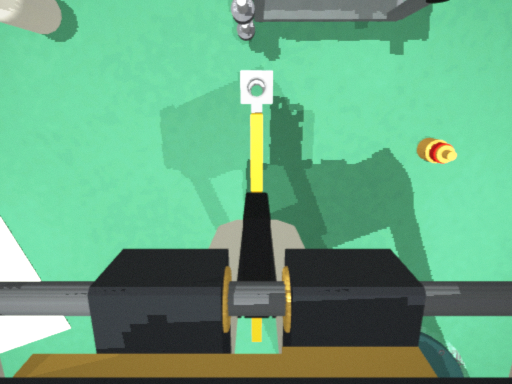

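The view shows the knuckle square centred at (257,87) with its bore, and the upper pin at (243,8) and lower pin at (247,30) ahead of it. I'll measure the bore relative to the tool and the door's tilt.

Run:
```python
from h import *
w=np.load("w5.npz");d=w["d"];p=w["p"];P=cloud("w",d,dict(intrinsics=w["K"],T=w["T"]));Q=(P-w["tcp"])@w["A"]*1000
def comp(lo,hi,x0,x1):
    k=(d>0)&(Q[...,2]>lo)&(Q[...,2]<hi)&(Q[...,0]>x0)&(Q[...,0]<x1)&(abs(Q[...,1])<14);return k
k=comp(2,12,68,100);q=Q[k];print("knuckle",k.sum(),np.round(cv2.minAreaRect(q[:,:2].astype(np.float32))[0],2),cv2.minAreaRect(q[:,:2].astype(np.float32))[1:],np.median(q[:,2]))
b=np.polyfit(q[:,0],q[:,2],1);c=np.polyfit(q[:,1],q[:,2],1);print("slopes deg",np.degrees(b[0]),np.degrees(c[0]))
v,u=np.nonzero(k);r=cv2.minAreaRect(np.c_[u,v].astype(np.float32));print("px",r)
k=comp(-20,-12,25,72);q=Q[k];b=np.polyfit(q[:,0],q[:,1],1);bz=np.polyfit(q[:,0],q[:,2],1);print("panel y(x)",b,np.degrees(np.arctan(b[0])),"pitch",np.degrees(bz[0]),np.median(q[:,2]))
k=comp(-62,-52,5,40);q=Q[k];print("handle y",q[:,1].min(),q[:,1].max(),np.median(q[:,2]),q[:,0].max())
# pins here
for nm,lo,hi,x in(("upperpin",.1425,.156,.1485),("lowerpin",.068,.08,.0735)):
    k=(d>0)&(P[...,2]>lo)&(P[...,2]<hi)&(abs(P[...,0]-.534)<.012)&(abs(P[...,1]-.159)<.012)
    v,u=np.nonzero(k);
    if len(u): print(nm,len(u),u.mean(),v.mean(),v.min(),ray(u.mean(),v.mean(),x,w))
g=cv2.cvtColor(p,6);bl=cv2.resize(p[0:110,215:300],None,fx=6,fy=6,interpolation=cv2.INTER_CUBIC)[:600];cv2.imwrite("pics/w5c.png",bl)
```

```text
knuckle 867 [78.16  0.22] ((20.255338668823242, 17.8408203125), 0.2249377816915512) 6.977308500678381
slopes deg 0.6578486665497313 -0.06619216180751601
px ((256.5, 89.5), (37.0, 31.0), 90.0)
panel y(x) [0.00074649 0.14568413] 0.04277058809315579 pitch 0.5966167501332242 -16.21071004324142
handle y -13.923091703519543 13.860520969201808 -56.282439866903154 25.419272675044944
upperpin 94 241.59574468085106 3.925531914893617 0 [0.53232669 0.15905597 0.1485    ]
lowerpin 42 245.42857142857142 26.714285714285715 24 [0.53194119 0.15886516 0.0735    ]
```

View pics/w5c.png

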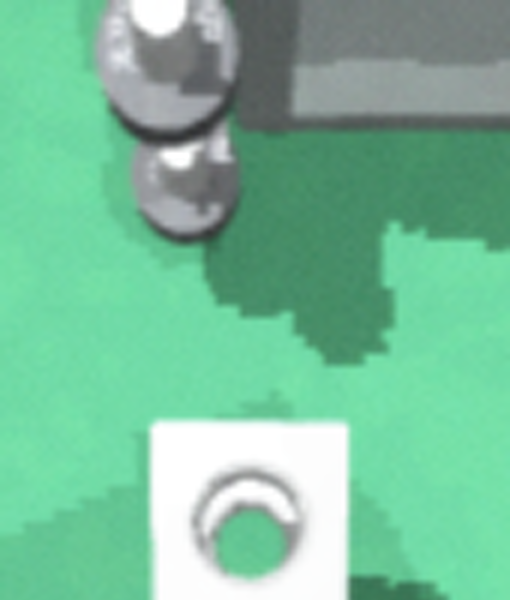

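The crop shows the bore circle at (249,522), which is (256.5,87.0) in the full picture. The lower pin's tip is at (180,152), or (245,25.3), and its collar is just beneath the upper one. Next, tilt bias and coordinates.

Run:
```python
from h import *
for f in("w1","w2","w5"):
    w=np.load(f+".npz");d=w["d"];P=cloud("w",d,dict(intrinsics=w["K"],T=w["T"]));Q=(P-w["tcp"])@w["A"]*1000
    k=(d>0)&(abs(P[...,2])<.008);q=Q[k];c,*_=np.linalg.lstsq(np.c_[q[:,:2],np.ones(len(q))],q[:,2],rcond=None)
    print(f,"floor tilt deg x,y",np.degrees(c[:2]),"world z",P[k][:,2].mean())
    if f!="w1":
        zt=w["tcp"][2]
        z0=(np.array([-.16,-.137])+zt)*1000 if f=="w2" else np.array([-16.5,7.])
        k=(d>0)&(abs(Q[...,2]-z0[0])<5)&(Q[...,0]>27)&(Q[...,0]<66)&(abs(Q[...,1])<6);q=Q[k];b=np.polyfit(q[:,0],q[:,2],1)
        by=np.polyfit(q[:,0],q[:,1],1)
        k=(d>0)&(abs(Q[...,2]-z0[1])<5)&(Q[...,0]>72)&(Q[...,0]<100)&(abs(Q[...,1])<12);r=Q[k];br=np.polyfit(r[:,0],r[:,2],1)
        print("panel pitch",np.degrees(b[0]),"z@46",np.polyval(b,46),"yaw",np.degrees(by[0]),"knuckle z",np.median(r[:,2]),"pitch",np.degrees(br[0]),"x far",np.percentile(r[:,0],[2,99]),"y",np.percentile(r[:,1],[1,99]))
w=np.load("w5.npz");t=lambda u,v,z:w["A"].T@(ray(u,v,z,w)-w["tcp"])*1000
print("bore tool",t(256.5,87,w["tcp"][2]-.007))
print("lower tip",ray(245,25.3,.075,w),"lower collar",ray(246.1,29.5,.055,w))
w=np.load("w1.npz");print("upper tip",ray(248.2,84.9,.1485,w))
```

```text
w1 floor tilt deg x,y [0.1011897  0.03869699] world z 0.00016039975625657544
w2 floor tilt deg x,y [-0.06703096  0.03479669] world z 0.0003767529215398944
panel pitch 0.5021426322804924 z@46 89.36883801247134 yaw -0.37921811818338375 knuckle z 112.62362866772057 pitch -0.8122720838129538 x far [72.35512916 88.43713799] y [-9.77327955  7.821697  ]
w5 floor tilt deg x,y [0.14635314 0.04028269] world z 0.00015457847018613785
panel pitch 0.5109065314564408 z@46 -16.199684860070473 yaw -0.060790299490931544 knuckle z 6.992500463879506 pitch 0.39916773639622266 x far [72.50556162 88.22834595] y [-8.63777678  8.99890384]
bore tool [79.63013631  0.17987501  7.04555763]
lower tip [0.53286939 0.15913862 0.075     ] lower collar [0.53296373 0.15873624 0.055     ]
upper tip [0.53414564 0.15900125 0.1485    ]
```

```bash
python3 -m crank '{"delta_pos":[[0,0,0.01],[0,0,0.01],[0,0,0.008],[0,0,0],[0,0,0]],"rot":[[0,0,0],[0,0,0],[0,0,0],[0,0,0],[0,0,0]],"grip":[1,1,1,1,1]}'
python3 -m crank '{"delta_pos":[[0.014,-0.0026,0],[0.014,-0.0026,0],[0.014,-0.0026,0],[0.01,-0.0018,0],[0.007,-0.001,0]],"rot":[[0,0,0],[0,0,0],[0,0,0],[0,0,0],[0,0,0]],"grip":[1,1,1,1,1]}'
python3 -m crank '{"delta_pos":[[0,0,0],[0,0,0.005],[0,0,0.004],[0,0,0],[0,0,0]],"rot":[[0,0,0],[0,0,0],[0,0,0],[0,0,0],[0,0,0]],"grip":[1,1,1,1,1]}'
python3 - <<'E'
from h import *
s=env.observe();A=R.from_rotvec(s["tool_rot"]).as_matrix();b=A@[.0796,.0002,.007]+s["tcp_pos"]
print(s["tcp_pos"],"bore",b,"yaw",np.degrees(np.arctan2(A[1,0],A[0,0])),s["ft_force"])
env.snapshot("wrist");p,d=env.snapshot("side");cv2.imwrite("pics/s6.png",cv2.resize(p[130:240,180:320],None,fx=5,fy=5,interpolation=cv2.INTER_CUBIC))
E
```

```text
clock: 13.6
tcp_pos: [0.3941, 0.1585, 0.1883]
tool_rot: [3.139, -0.103, -0.002]
ft_force: [-0.3, 0.4, -2.1]
opening: 0.129
finger_force: 40.0
clock: 14.02
tcp_pos: [0.4549, 0.1654, 0.1891]
tool_rot: [3.14, -0.104, -0.0]
ft_force: [0.2, 0.4, -2.9]
opening: 0.126
finger_force: 40.0
clock: 14.43
tcp_pos: [0.4535, 0.1652, 0.1798]
tool_rot: [3.14, -0.104, -0.001]
ft_force: [0.1, -0.1, -2.6]
opening: 0.125
finger_force: 40.0
[0.4535397  0.16521497 0.1797832 ] bore [0.53294925 0.15974168 0.17275704] yaw -3.7983942764850727 [ 0.12057202 -0.08154898 -2.5633521 ]
```

View pics/s6.png

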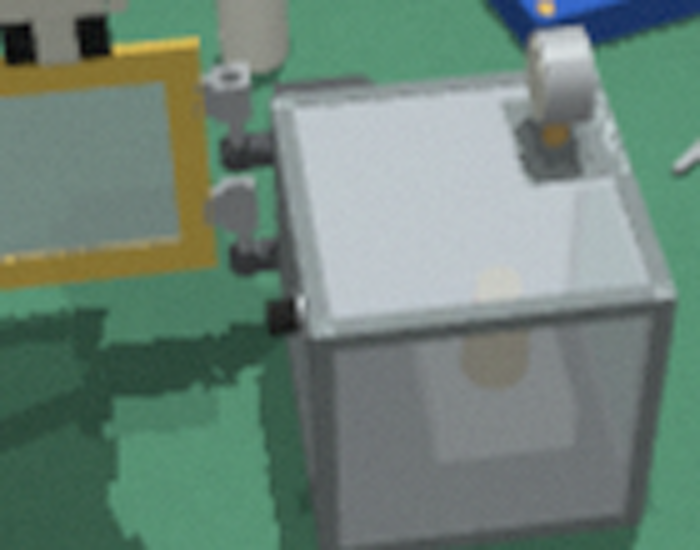

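The side view shows both knuckles, at (229,85) and (235,200), just above their pins at (240,120) and (245,235). That leaves the pins perhaps a millimetre or so to the +x side. I'll nudge and feel downward.

```bash
python3 -m crank '{"delta_pos":[[0.0006,0.0007,0],[0,0,0.001],[0,0,0.001],[0,0,0.0005],[0,0,0]],"rot":[[0,0,0],[0,0,0],[0,0,0],[0,0,0],[0,0,0]],"grip":[1,1,1,1,1]}'
python3 -m crank '{"delta_pos":[[0,0,0.0005],[0,0,0.0005],[0,0,0.0005],[0,0,0]],"rot":[[0,0,0],[0,0,0],[0,0,0],[0,0,0]],"grip":[1,1,1,1]}'
python3 -c "
from rig import env;s=env.observe();print(s['tcp_pos'],s['ft_force'],s['torque'])"
```

```text
clock: 14.95
tcp_pos: [0.4545, 0.1645, 0.1774]
tool_rot: [3.14, -0.104, -0.0]
ft_force: [-0.2, -0.3, -2.6]
opening: 0.127
finger_force: 40.0
clock: 15.28
tcp_pos: [0.4546, 0.1645, 0.1759]
tool_rot: [3.14, -0.104, -0.0]
ft_force: [-0.5, 0.0, -3.5]
opening: 0.127
finger_force: 40.0
[0.45455279 0.16451838 0.17591383] [-0.54052805  0.04388125 -3.45119872] [-0.00628573  0.18616165  0.01116159]
```

```bash
for i in 1 2; do
python3 -m crank '{"delta_pos":[[0,0,0.0005],[0,0,0.0005],[0,0,0.0005],[0,0,0.0005],[0,0,0]],"rot":[[0,0,0],[0,0,0],[0,0,0],[0,0,0],[0,0,0]],"grip":[1,1,1,1,1]}' | grep -E "tcp|ft_"
python3 -c "
from rig import env;s=env.observe();print(s['ft_force'],s['torque'])"; done
```

```text
tcp_pos: [0.4546, 0.1645, 0.1739]
ft_force: [0.1, 0.6, -2.4]
[ 0.14795263  0.55752367 -2.36027431] [ 0.02735657  0.21702408 -0.01107396]
tcp_pos: [0.4545, 0.1645, 0.1719]
ft_force: [-0.0, 0.2, -2.8]
[-0.00634195  0.20346525 -2.8054136 ] [-0.00734496  0.1863997  -0.01081158]
```

```bash
for i in 1 2; do
python3 -m crank '{"delta_pos":[[0,0,0.001],[0,0,0.001],[0,0,0.001],[0,0,0.001],[0,0,0]],"rot":[[0,0,0],[0,0,0],[0,0,0],[0,0,0],[0,0,0]],"grip":[1,1,1,1,1]}' | grep -E "tcp|ft_"
python3 -c "
from rig import env;s=env.observe();print(s['ft_force'],s['torque'])"; done
```

```text
tcp_pos: [0.4545, 0.1645, 0.1678]
ft_force: [0.2, 0.0, -2.7]
[ 0.16315197  0.00451357 -2.6855114 ] [0.00318801 0.18101591 0.02012539]
tcp_pos: [0.4545, 0.1645, 0.1638]
ft_force: [0.3, -1.2, -2.4]
[ 0.34850838 -1.19708576 -2.44690948] [-0.05868955  0.09964848  0.06184954]
```

```bash
for i in 1 2; do
python3 -m crank '{"delta_pos":[[0,0,0.0005],[0,0,0.0005],[0,0,0.0005],[0,0,0.0005],[0,0,0]],"rot":[[0,0,0],[0,0,0],[0,0,0],[0,0,0],[0,0,0]],"grip":[1,1,1,1,1]}' | grep -E "tcp|ft_"
python3 -c "
from rig import env;s=env.observe();print(s['ft_force'],s['torque'])"; done
```

```text
tcp_pos: [0.4546, 0.1645, 0.1619]
ft_force: [-0.6, 0.1, -3.0]
[-0.56915588  0.13681399 -2.99518416] [ 0.0460339   0.23147354 -0.02926118]
tcp_pos: [0.4545, 0.1645, 0.1599]
ft_force: [-0.0, 1.0, -2.4]
[-0.04317953  1.00918719 -2.40531998] [-0.01600228  0.17516529  0.02137998]
```

```bash
python3 -m crank '{"delta_pos":[[0,0,0.0005],[0,0,0.0005],[0,0,0.0005],[0,0,0],[0,0,0]],"rot":[[0,0,0],[0,0,0],[0,0,0],[0,0,0],[0,0,0]],"grip":[1,1,1,1,1]}' | grep -E "tcp|ft_"
python3 -m crank '{"delta_pos":[[0,0,0.0005],[0,0,0],[0,0,0]],"rot":[[0,0,0],[0,0,0],[0,0,0]],"grip":[1,1,1]}' | grep -E "tcp|ft_"
python3 - <<'E'
from h import *
m=env.camera_model("wrist");s=env.observe();A=R.from_rotvec(s["tool_rot"]).as_matrix();p,d=env.snapshot("wrist");P=cloud("w",d,m);Q=(P-s["tcp_pos"])@A*1000
print(s["tcp_pos"],s["ft_force"],s["torque"])
k=(d>0)&(Q[...,0]>65)&(Q[...,0]<100)&(abs(Q[...,1])<12)&(P[...,2]>.13);z=P[k][:,2];print(np.histogram(z,bins=np.arange(.13,.18,.002)))
E
```

```text
tcp_pos: [0.4546, 0.1645, 0.1587]
ft_force: [-1.0, -0.7, 1.7]
tcp_pos: [0.4546, 0.1646, 0.1587]
ft_force: [-4.2, -0.4, 5.4]
[0.4546336  0.16459861 0.15868317] [-4.24194389 -0.3661987   5.42754262] [-0.08052007  0.77296791 -0.01488036]
(array([198,  28,  10,  28,  19,  23,  26,  21,  55, 100, 592, 389,  20,
        25,  15,  23,  12,  40,  11,   0,   1,  11,  12,   0]), array([0.13 , 0.132, 0.134, 0.136, 0.138, 0.14 , 0.142, 0.144, 0.146,
       0.148, 0.15 , 0.152, 0.154, 0.156, 0.158, 0.16 , 0.162, 0.164,
       0.166, 0.168, 0.17 , 0.172, 0.174, 0.176, 0.178]))
```

It's seated: contact at the expected height, with the knuckle top at 152 mm (= 25 + 127). Unload slightly and begin the swing about the pin, 5° per row with a 79.6 mm radius.

```bash
python3 -m crank '{"delta_pos":[[0,0,-0.0008],[0,0,0]],"rot":[[0,0,0],[0,0,0]],"grip":[1,1]}' | grep -E "tcp|ft_"
python3 -m crank '{"delta_pos":[[0.0001,0.0035,0],[0.0003,0.0069,0],[0.0003,0.0069,0],[0.0001,0.0035,0],[0,0,0]],"rot":[[0,0,-2.5],[0,0,-5],[0,0,-5],[0,0,-2.5],[0,0,0]],"grip":[1,1,1,1,1]}'
python3 -c "
from rig import env;s=env.observe();print(s['tcp_pos'],s['ft_force'],s['torque'])"
```

```text
tcp_pos: [0.4547, 0.1645, 0.1588]
ft_force: [-0.8, -0.1, -1.3]
clock: 19.08
tcp_pos: [0.4561, 0.1434, 0.1588]
tool_rot: [3.126, 0.309, 0.0]
ft_force: [-0.4, 0.1, -1.8]
opening: 0.128
finger_force: 40.0
[0.45612016 0.1433524  0.15875678] [-0.41233652  0.07122856 -1.77609153] [0.18780926 0.05361961 0.05121931]
```

Very low forces, so continue.

```bash
for i in 1 2; do
python3 -m crank '{"delta_pos":[[0.0003,0.0069,0],[0.0003,0.0069,0],[0.0003,0.0069,0],[0.0001,0.0035,0],[0,0,0]],"rot":[[0,0,-5],[0,0,-5],[0,0,-5],[0,0,-2.5],[0,0,0]],"grip":[1,1,1,1,1]}' | grep -E "tcp|ft_|rot"; done
python3 - <<'E'
from h import *
s=env.observe();A=R.from_rotvec(s["tool_rot"]).as_matrix();print(s["tcp_pos"],np.degrees(np.arctan2(A[1,0],A[0,0])),"bore",s["tcp_pos"]+A@[.0796,.0002,.007],s["ft_force"],s["torque"])
E
```

```text
tcp_pos: [0.4644, 0.1209, 0.1588]
tool_rot: [3.044, 0.778, 0.0]
ft_force: [-0.6, 0.2, -0.9]
tcp_pos: [0.4792, 0.1019, 0.1588]
tool_rot: [-2.89, -1.231, 0.0]
ft_force: [-0.4, 0.2, -0.3]
[0.4791552  0.10194848 0.15875075] 46.125335986985924 bore [0.53446783 0.15918996 0.15174184] [-0.35813561  0.16315866 -0.31395453] [0.1195518  0.15344046 0.01429057]
```

```bash
for i in 1 2; do
python3 -m crank '{"delta_pos":[[0.0003,0.0069,0],[0.0003,0.0069,0],[0.0003,0.0069,0],[0.0001,0.0028,0],[0,0,0]],"rot":[[0,0,-5],[0,0,-5],[0,0,-5],[0,0,-2],[0,0,0]],"grip":[1,1,1,1,1]}' | grep -E "tcp|ft_|rot"; done
python3 -m crank '{"delta_pos":[[0,0.0014,0],[0,0.0014,0],[0,0.0007,0],[0,0,0],[0,0,0]],"rot":[[0,0,-1],[0,0,-1],[0,0,-0.5],[0,0,0],[0,0,0]],"grip":[1,1,1,1,1]}' | grep -E "tcp|ft_|rot"
python3 - <<'E'
from h import *
s=env.observe();A=R.from_rotvec(s["tool_rot"]).as_matrix();y=np.radians(-4.)
b=s["tcp_pos"]+A@[.0796,.0002,.007];e=s["tcp_pos"]+A@[-.0722,.0002,0]
n=np.array([.53065,.15631]);C=np.array([[np.cos(y),np.sin(y)],[-np.sin(y),np.cos(y)]])
print(s["tcp_pos"],np.degrees(np.arctan2(A[1,0],A[0,0])),"bore",b,"edge cell",C@(e[:2]-n)*1000+[-100,85],s["ft_force"],s["torque"])
E
```

```text
tcp_pos: [0.4982, 0.0887, 0.1588]
tool_rot: [-2.678, -1.643, 0.0]
ft_force: [-0.4, 0.3, 0.1]
tcp_pos: [0.5204, 0.0815, 0.1588]
tool_rot: [-2.405, -2.02, 0.0]
ft_force: [-0.2, -0.4, -0.8]
tcp_pos: [0.5237, 0.0807, 0.1588]
tool_rot: [-2.359, -2.074, 0.0]
ft_force: [0.8, 0.9, -1.7]
[0.52368889 0.08073433 0.15879953] 82.64660795531366 bore [0.53407443 0.1596546  0.15180436] edge cell [-105.69588969  -62.96522338] [ 0.81463453  0.89657983 -1.72076018] [ 0.1338471   0.02447724 -0.00323322]
```

```bash
for i in 1 2; do
python3 -m crank '{"delta_pos":[[0,0.0007,0],[0,0.0007,0],[0,0.0007,0],[0,0,0],[0,0,0]],"rot":[[0,0,-0.5],[0,0,-0.5],[0,0,-0.5],[0,0,0],[0,0,0]],"grip":[1,1,1,1,1]}' >/dev/null
python3 - <<'E'
from h import *
s=env.observe();A=R.from_rotvec(s["tool_rot"]).as_matrix();y=np.radians(-4.)
e=s["tcp_pos"]+A@[-.0722,.0002,0]
n=np.array([.53065,.15631]);C=np.array([[np.cos(y),np.sin(y)],[-np.sin(y),np.cos(y)]])
print(s["clock"],s["tcp_pos"],np.degrees(np.arctan2(A[1,0],A[0,0])),"edge cell",C@(e[:2]-n)*1000+[-100,85],s["ft_force"],s["torque"])
E
done
```

```text
21.5833 [0.52588102 0.08033542 0.15879427] 84.18835480112219 edge cell [-101.5402656   -63.29241408] [-0.02496178 -0.19345027 -2.22760046] [ 0.00165316  0.10213265 -0.01308327]
22.0 [0.52792667 0.08017053 0.15883455] 85.69317554638044 edge cell [-97.59211039 -63.3440074 ] [-0.79223466  0.91272293 -0.84775742] [-0.03883924  0.48487005 -0.13164096]
```

```bash
python3 -m crank '{"delta_pos":[[0,0.0007,0],[0,0.0007,0],[0,0,0],[0,0,0]],"rot":[[0,0,-0.5],[0,0,-0.5],[0,0,0],[0,0,0]],"grip":[1,1,1,1]}' >/dev/null
python3 - <<'E'
from h import *
y=np.radians(-4.);n=np.array([.53065,.15631]);C=np.array([[np.cos(y),np.sin(y)],[-np.sin(y),np.cos(y)]])
m=env.camera_model("wrist");s=env.observe();A=R.from_rotvec(s["tool_rot"]).as_matrix()
e=s["tcp_pos"]+A@[-.0722,.0002,0]
print(s["clock"],s["tcp_pos"],np.degrees(np.arctan2(A[1,0],A[0,0])),"edge cell",C@(e[:2]-n)*1000+[-100,85],s["ft_force"],s["torque"])
p,d=env.snapshot("top")
for c in("top","side"):
    if c=="side": env.snapshot(c)
    for t in("leaf_edge","bumper","leaf_grip","knuckles"):print(c,t,[((C@(np.array(r["position"])[:2]-n)*1000+[-100,85]).round(1),round(r["position"][2],3),round(r["conf"],2)) for r in env.mark_of(c,t)[:1]])
E
```

```text
22.3333 [0.52940937 0.08002054 0.15882207] 86.69201993608525 edge cell [-94.84392357 -63.38248532] [-2.69949611 -1.14016913 -0.88677543] [-0.17896102  0.49261688 -0.06753457]
top leaf_edge []
top bumper []
top leaf_grip []
top knuckles []
side leaf_edge [(array([-90., -60.]), 0.1, 0.9)]
side bumper [(array([-99.8,  89.5]), 0.025, 0.72)]
side leaf_grip [(array([-96. ,   9.6]), 0.198, 0.97)]
side knuckles [(array([-97.5,  90. ]), 0.057, 0.81)]
```

```bash
python3 -m crank '{"delta_pos":[[0,0,0],[0,0,0],[0,0,0],[0,0,0],[0,0,0]],"rot":[[0,0,0],[0,0,0],[0,0,0],[0,0,0],[0,0,0]],"grip":[0.2,0.2,0.2,0.2,0.2]}' 
python3 -m crank '{"delta_pos":[[0,0,-0.005],[0,0,-0.02],[0,0,-0.02],[0,0,-0.03],[0,0,-0.03]],"rot":[[0,0,0],[0,0,0],[0,0,0],[0,0,0],[0,0,0]],"grip":[0.2,0.2,0.2,0.2,0.2]}'
python3 - <<'E'
from h import *
y=np.radians(-4.);n=np.array([.53065,.15631]);C=np.array([[np.cos(y),np.sin(y)],[-np.sin(y),np.cos(y)]])
m=env.camera_model("wrist");s=env.observe();A=R.from_rotvec(s["tool_rot"]).as_matrix()
p,d=env.snapshot("wrist");P=cloud("w",d,m);Q=P.copy();Q[...,:2]=((P[...,:2]-n)@C.T)*1000+[-100,85]
print(s["tcp_pos"],s["ft_force"],s["opening"])
k=(d>0)&(abs(P[...,2]-.215)<.006)&(abs(Q[...,0]+97)<25);print("handle",k.sum(),cv2.minAreaRect(Q[k][:,:2].astype(np.float32)),P[k][:,2].mean())
k=(d>0)&(abs(P[...,2]-.175)<.004)&(abs(Q[...,0]+97)<15)&(Q[...,1]<75);q=Q[k];b=np.polyfit(q[:,1],q[:,0],1);print("panel top",k.sum(),q[:,1].min(),q[:,1].max(),"x at y=-63",np.polyval(b,-63),"angle",np.degrees(b[0]))
k=(d>0)&(abs(P[...,2]-.152)<.005)&(abs(Q[...,0]+97)<14)&(Q[...,1]>78)&(Q[...,1]<102);print("knuckle",k.sum(),cv2.minAreaRect(Q[k][:,:2].astype(np.float32)),P[k][:,2].mean())
env.snapshot("side");env.snapshot("top")
for c in("top","side"):
    for t in("leaf_edge","leaf_grip","valve_a","tray","oil"):print(c,t,[(np.round(r["position"],3).tolist(),(C@(np.array(r["position"])[:2]-n)*1000+[-100,85]).round(1),round(r["conf"],2)) for r in env.mark_of(c,t)[:2]])
E
```

```text
clock: 23.25
tcp_pos: [0.5294, 0.0801, 0.159]
tool_rot: [2.285, 2.156, 0.0]
ft_force: [0.1, -0.1, -0.1]
opening: 0.391
finger_force: 0.0
clock: 23.67
tcp_pos: [0.529, 0.0801, 0.265]
tool_rot: [-2.284, -2.156, 0.001]
ft_force: [0.2, 0.4, -0.2]
opening: 0.399
finger_force: 0.0
[0.52899991 0.08005643 0.26504218] [ 0.22660033  0.4323924  -0.19658426] 0.3988528732582706
handle 931 ((-95.14266967773438, 4.651994705200195), (11.12304973602295, 50.592647552490234), 0.41960570216178894) 0.2123819901519978
panel top 382 -65.01759185638574 71.4050454121032 x at y=-63 -95.02368999991485 angle -0.4399757078931168
knuckle 385 ((-96.29344940185547, 86.7952880859375), (17.742048263549805, 17.023046493530273), 0.7318180203437805) 0.15165887201263992
top leaf_edge []
top leaf_grip []
top valve_a [([0.664, -0.127, 0.003], array([  53.1, -187.9]), 0.51), ([0.387, -0.05, -0.004], array([-228.8, -130.9]), 0.37)]
top tray [([0.71, -0.299, -0.004], array([ 111.2, -356.8]), 0.72)]
top oil [([0.574, 0.386, 0.001], array([-72.9, 316.6]), 0.75)]
side leaf_edge [([0.528, 0.011, 0.097], array([-92.9, -60.5]), 0.97)]
side leaf_grip [([0.527, 0.079, 0.193], array([-98.4,   8. ]), 0.85)]
side valve_a [([0.66, -0.124, 0.004], array([  48.4, -186. ]), 0.52), ([0.393, -0.057, 0.002], array([-222.6, -137.7]), 0.49)]
side tray [([0.71, -0.293, -0.001], array([ 110.1, -350.4]), 0.92), ([0.533, 0.157, 0.026], array([-97.4,  86.2]), 0.7)]
side oil [([0.575, 0.385, -0.001], array([-71.4, 316.5]), 0.83)]
```

The door is seated and shut with its edge at about -95 mm, so the bumper is pushed in by ~5 mm. The bystanders haven't moved and the gripper is clear. Handing in.

```bash
python3 -c "
from rig import env;print(env.close_job())"
```

```text
the job is handed in; nothing more can be done
None
```

The door is fully down on both pins and shut against the bumper, released with the gripper clear and handed in at about 24 s; the strongest press I measured on the hinge was about 8 N, and the fittings, tray and bottle did not move.

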